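# Find the rocking lid and press it home

## Robot

A 6-joint arm with a two-finger parallel gripper is mounted at the origin on a cart in front of the work surface, level with it; the furniture and walls round the work are solid. World frame = base frame: x ahead of the robot, y to its left, z up, the work surface at z = 0. Lengths are in m, angles in rad, forces in N, time in s.
With the tool pointing down it reaches from about 0.275 to 0.725 m from the base axis. Payload 5.6 kg.
Tool frame: the origin (TCP) lies on the centre line of the jaws, within the pads' length; the fingertips stand 11 mm ahead of it and the grasp point (between the pads) lies 8 mm behind it; z points along the fingers, y is the direction in which the jaws open and shut (so a half turn about z gives the same grasp; the last joint's range is limited). The gripper opens to 85 mm and grips with 20 to 120 N. Pads are 22 mm wide; open, the fingers measure 114 mm over their backs; the gripper's body (76 mm by 85 mm) begins 54 mm behind the grasp point. The pads swing forward as they close: fully open they stand 13 mm farther back than shut.
Start: joints at [1.558, 0.255, 0.108, 0, -1.424, -0.285], TCP at [0.161, 0.526, 0.242] pointing down, gripper open.
Joint ranges: [-2.95, 2.95], [-1.21, 1.97], [-1.09, 1.5], [-2.87, 1.71], [-2.94, -0.07], [-3.05, 3.05]. Speed limits (rad/s): [2.57, 2.57, 3.14, 3.14, 3.14, 3.14].

## Interface

Orientations are given as a unit quaternion [x, y, z, w].
In Python, from station import bot gives the robot as it stands. The module is installed in compiled form; this text tells all that it offers.
- The arm moves only by the shell command python3 -m creep 'ROWS' [FORCE]. ROWS is a JSON object of lists of equal length, an entry for each row: "travel": the shift along the world's x, y, z in m, a list of three; "spin": the turn about the world's z in rad; "fingers": the opening, from -1 (shut) to 1 (fully open). In form: {"travel": [[tx, ty, tz], ...], "spin": [spin, ...], "fingers": [fingers, ...]}. A call has 1 to 5 rows; each row is the pose to reach, as a shift and turn from the pose measured when the call began; what a row does not reach only later rows make up. A row lasts 1/12 s, in which the tool goes at most 41.7 mm and 7.16 degrees, less where a joint would pass 70% of its speed; a pose out of reach is approached as far as the arm can. A call with a gripper value outside its range is refused whole. The fingers move at their own pace and stop on an object; FORCE is the grip in N (left out, the last holds). Time passes only in rows, so rows that repeat a pose let the fingers close. It gives the time, the measured TCP pose, the force and the opening at its end, in the units of the state.
- bot.state(): the state, without advancing time (a new reading comes with each control period).
- bot.camera(name): name is "side" or "top" or "wrist"; returns a dict with "pixels" (480x640x3 uint8, blue, green, red), "fovy" (degrees; the focal length in pixels is half the picture's height over the tangent of half this angle, whatever the lens; pixels are square), "cx", "cy" (the principal point, pixels), "camera_from_world" (4x4, takes a point from world to camera coordinates). Camera axes: x right, y down, z forward; pixel columns grow to the right and rows downward; lengths in m; the calibration is good to about 2 mm. A picture is of the moment at which its call begins. There is no depth.
- bot.finish_job(): hands the job in, once; it reports no verdict.
The state is a dict: "time": time; "qpos": joint angles; "joint_vel": joint speeds; "effort": joint torques, N m; "ee_pos": TCP position; "ee_rot": TCP orientation; "contact_force": force on the tool from outside, world axes, zero at the start; "torque": the same for the moment, N m; "width": finger opening in m.
Only numpy, scipy, OpenCV 4.12 (cv2) and the standard library are available. Lean on these libraries where they do the work, as an engineer would, in place of code of your own. Each camera call takes 0.05 s, during which the arm holds its last target. There are 200 camera calls.

## Task

Two of the three lids on the steel topping caddy are firm, but one is not seated and rocks when its edge is pressed. Press on the edges of the lids with the fingertips until you have found the one that rocks, tilting it clearly, and then push that lid down at its middle until it is fully home and level. Only press: do not lift any lid, and leave the leveller beside the lids and the other loose things where they stand.

Things in the scene. Friction and masses are not known exactly. Their poses are not given: they have to be found in the camera images.
- caddy: fixed steel topping caddy, 232 x 152 mm, top at z = 0.062; origin under the middle lid, x along the row of lids, away from the robot, y to its left. Three round lids at x = -78, 0, 78 mm, y = 0, each on a black neck 66 mm across and 8 to 15 mm high. The lids' upper faces are 82 to 88 mm above the worktop; this varies and does not tell which is unseated. Firm lids do not move
- lid_a: one of three identical round steel lids, 58 mm across; origin: centre of its flat upper face, z its normal. Firm, or (one of the three) unseated: level if left alone, 1-2 N at its edge rock it toward the finger about the origin, up to 0.22 rad, and it springs back; light edge presses do not seat it. 12-20 N at the middle beat 7 N of friction: it slides down 6 mm to a hard stop, stays, firm
- lid_b: one of three identical round steel lids, 58 mm across; origin: centre of its flat upper face, z its normal. Firm, or (one of the three) unseated: level if left alone, 1-2 N at its edge rock it toward the finger about the origin, up to 0.22 rad, and it springs back; light edge presses do not seat it. 12-20 N at the middle beat 7 N of friction: it slides down 6 mm to a hard stop, stays, firm
- lid_c: one of three identical round steel lids, 58 mm across; origin: centre of its flat upper face, z its normal. Firm, or (one of the three) unseated: level if left alone, 1-2 N at its edge rock it toward the finger about the origin, up to 0.22 rad, and it springs back; light edge presses do not seat it. 12-20 N at the middle beat 7 N of friction: it slides down 6 mm to a hard stop, stays, firm
- leveller: steel coffee leveller, a round puck 60 mm in diameter and 34 mm high, standing loose on the caddy's top to the left of the row of lids, at x = 39, y = 72 mm of the caddy; origin at the centre of its underside; bystander
- dosing_cup: loose steel cup, 59 mm in diameter, 52 mm high, on the worktop to the right; origin at the centre of its underside; bystander
- shot_glass: loose shot glass, 49 mm in diameter, 61 mm high, on the worktop in front of the grinder; origin at the centre of its underside; bystander
- pitcher: loose small steel milk pitcher, 99 x 68 x 86 mm, on the worktop behind the caddy; origin at the centre of its underside; bystander

How it is judged:
By the outcome, as a careful person would: the job done as asked, in the order asked, and still so for the second after the job is handed in, with the robot touching nothing.
It also fails if it takes over 48 s, if anything falls off the work surface, if the arm or the gripper's body presses on something with over 40 N, if the wrist force passes 120 N, or if a joint passes its speed limit or range.

## Working session

There is one attempt and no reset: what is moved stays moved. The work goes in short steps, Python scripts to look and compute and a shell command to move; the robot and the scene stay as the last step left them, time stands still between calls to the robot, and variables do not carry over. Pictures are saved under pics/ and viewed, about 8 in all and at most 12, crops included, and the job is handed in when it is done.

```bash
mkdir -p pics; cat > h.py <<'E'
import numpy as np, cv2
from station import bot
def snap(n,f):
    c=bot.camera(n); cv2.imwrite(f'pics/{f}.png',c['pixels']); 
    np.savez(f'pics/{f}.npz',**{k:np.array(v) for k,v in c.items() if k!='pixels'}); return c
def ld(f): return dict(np.load(f'pics/{f}.npz'))
def back(f,u,v,z):
    c=ld(f); F=240/np.tan(np.radians(float(c['fovy']))/2); T=c['camera_from_world']
    d=T[:3,:3].T@np.array([(u-c['cx'])/F,(v-c['cy'])/F,1]); o=-T[:3,:3].T@T[:3,3]
    return o+d*(z-o[2])/d[2]
def proj(f,p):
    c=ld(f); F=240/np.tan(np.radians(float(c['fovy']))/2); T=c['camera_from_world']
    q=T[:3,:3]@np.array(p)+T[:3,3]; return q[:2]/q[2]*F+[c['cx'],c['cy']]
E
python3 - <<'E'
from h import *
print(bot.state())
for n in('top','side'): 
    snap(n,n+'0'); c=ld(n+'0');T=c['camera_from_world'];print(n,c['fovy'],c['cx'],c['cy'],-T[:3,:3].T@T[:3,3],T[:3,:3].round(2).tolist())
E
```

```text
{'time': 0.0, 'qpos': array([ 1.55759124e+00,  2.55753846e-01,  1.06992262e-01, -5.08507796e-04,
       -1.42390476e+00, -2.84585580e-01]), 'joint_vel': array([-0.0019252 ,  0.0004057 ,  0.00044617, -0.00050639,  0.0003642 ,
        0.00083164]), 'effort': array([-9.85063198e-04, -3.86632776e+01,  2.37941641e+01,  5.36535993e+00,
       -6.06439775e-03, -3.97697534e-06]), 'ee_pos': array([0.16117446, 0.52534665, 0.24138216]), 'ee_rot': array([ 9.88929534e-01, -1.48382744e-01, -1.22686785e-04,  9.60432731e-04]), 'contact_force': array([ 0.56824188, -1.15539083,  0.49732601]), 'torque': array([0.03234337, 0.03532717, 0.0290577 ]), 'width': 0.08521969965738063}
top 42.51094390755751 317.42307183776705 241.6356842570719 [ 0.39783617 -0.29769159  1.34320102] [[-0.02, -1.0, -0.02], [-0.99, 0.03, -0.12], [0.12, 0.01, -0.99]]
side 44.26761761771374 320.7196800891969 247.52932369931497 [ 0.89632255 -1.32825417  0.73822632] [[0.94, 0.34, 0.02], [0.18, -0.46, -0.87], [-0.29, 0.82, -0.49]]
```

View pics/top0.png

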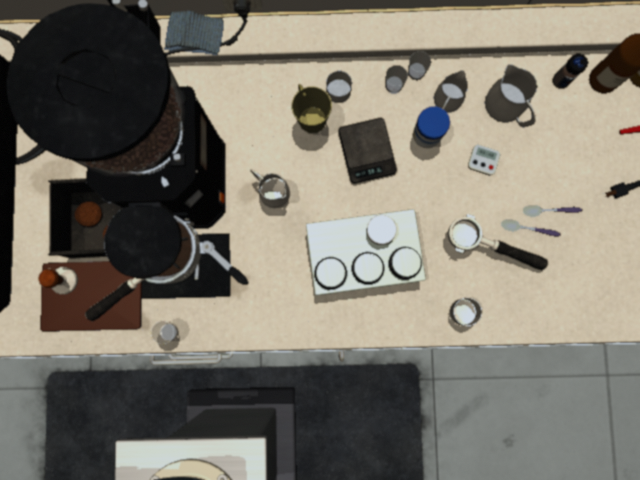

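View pics/side0.png

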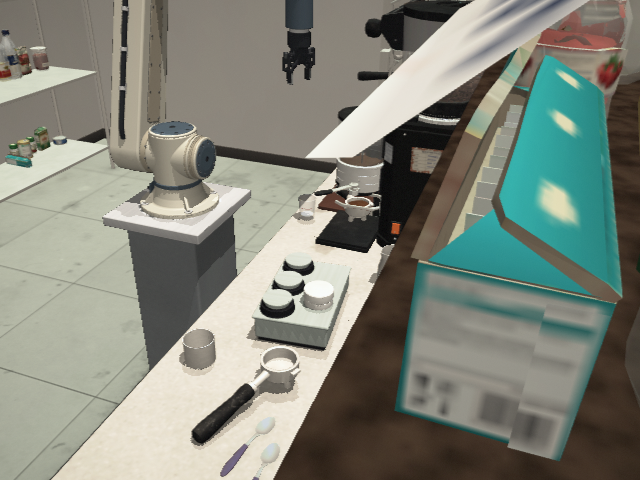

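```bash
python3 - <<'E'
from h import *
a=cv2.imread('pics/top0.png')[200:305,295:435]
b=cv2.imread('pics/side0.png')[245:350,245:385]
cv2.imwrite('pics/z0.png',np.vstack([cv2.resize(x,None,fx=2.8*1.4,fy=2.8*1.4*.72*1.0 if 0 else 2.8,interpolation=cv2.INTER_CUBIC) for x in(a,b)]))
for uv in((331,272),(368,268),(405,262)): print(back('top0',*uv,.085), back('top0',*uv,.0))
for n,uv,z in(('lev',(382,230),.096),('cup',(464,313),.05)): print(n,back('top0',*uv,z))
E
```

```text
[ 0.49097157 -0.30803359  0.085     ] [ 0.49726349 -0.30873227  0.        ]
[ 0.49721195 -0.38375615  0.085     ] [ 0.50392545 -0.38957039  0.        ]
[ 0.50754472 -0.45962902  0.085     ] [ 0.51495628 -0.47056899  0.        ]
lev [ 0.57321224 -0.41418242  0.096     ]
cup [ 0.40132509 -0.58180113  0.05      ]
```

View pics/z0.png

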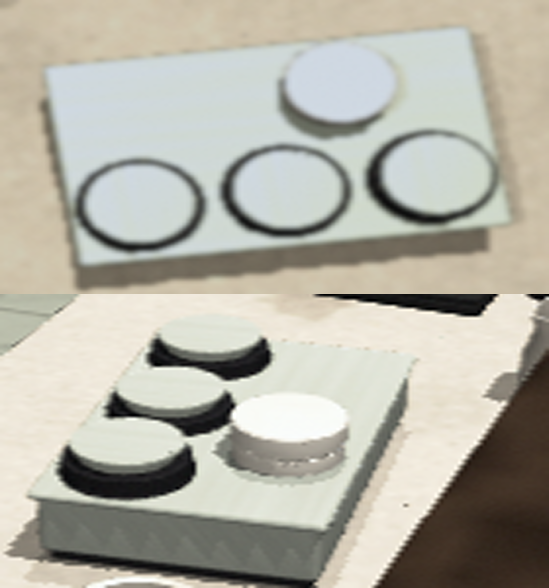

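```bash
python3 -m creep '{"travel":[[0.014,-0.039,0],[0.028,-0.078,0],[0.042,-0.117,0],[0.056,-0.156,0],[0.07,-0.195,0]],"spin":[0,0,0,0,0],"fingers":[-1,-1,-1,-1,-1]}' 20; python3 -c "
from station import bot
print(bot.state()['qpos'])"
```

```text
time: 0.52
ee_pos: [0.2313, 0.3282, 0.241]
ee_rot: [0.989, -0.148, -0.0, 0.001]
contact_force: [1.3, -0.6, 0.3]
width: 0.0254
[ 1.35146511e+00 -4.19788336e-02 -2.33606460e-01 -1.87631710e-04
 -1.38176855e+00 -7.79013662e-02]
```

```bash
python3 -m creep '{"travel":[[0.014,-0.039,0],[0.028,-0.078,0],[0.042,-0.117,0],[0.056,-0.156,0],[0.07,-0.195,0]],"spin":[0.08,0.16,0.24,0.32,0.4],"fingers":[-1,-1,-1,-1,-1]}'; python3 -m creep '{"travel":[[0.014,-0.039,0],[0.028,-0.078,0],[0.042,-0.117,0],[0.056,-0.156,0],[0.07,-0.195,0]],"spin":[0,0,0,0,0],"fingers":[-1,-1,-1,-1,-1]}'; python3 -c "
from station import bot
print(bot.state()['qpos'])"
```

```text
time: 0.93
ee_pos: [0.3, 0.1342, 0.241]
ee_rot: [0.999, 0.051, 0.0, 0.001]
contact_force: [1.3, 0.3, 0.3]
width: 0.0
time: 1.35
ee_pos: [0.3696, -0.0622, 0.2411]
ee_rot: [0.999, 0.051, 0.001, 0.001]
contact_force: [2.2, 1.4, 0.3]
width: -0.0
[ 0.2598     -0.10185714 -0.28837325  0.0017897  -1.38362865  1.41367199]
```

```bash
python3 -m creep '{"travel":[[0.014,-0.038,0],[0.028,-0.077,0],[0.042,-0.115,0],[0.056,-0.153,0],[0.07,-0.191,0]],"spin":[0,0,0,0,0],"fingers":[-1,-1,-1,-1,-1]}'; python3 -m creep '{"travel":[[0.01,-0.03,-0.02],[0.021,-0.058,-0.04],[0.021,-0.058,-0.08],[0.021,-0.058,-0.12],[0.021,-0.058,-0.12]],"spin":[0,0,0,0,0],"fingers":[-1,-1,-1,-1,-1]}'; python3 - <<'E'
from h import *
print(bot.state()['qpos']); snap('side','side1');snap('wrist','wrist1')
print(bot.state()['ee_pos'],bot.state()['contact_force'])
a=cv2.imread('pics/side1.png')[215:350,225:405]
cv2.imwrite('pics/z1.png',np.hstack([cv2.resize(a,(560,420),interpolation=cv2.INTER_CUBIC)]))
E
```

```text
time: 1.77
ee_pos: [0.4395, -0.2554, 0.2405]
ee_rot: [0.999, 0.051, 0.0, 0.001]
contact_force: [2.1, 1.1, 1.0]
width: -0.0001
time: 2.18
ee_pos: [0.455, -0.311, 0.1115]
ee_rot: [0.999, 0.05, -0.007, -0.004]
contact_force: [-1.9, 1.3, -2.0]
width: -0.0003
[-0.31741496  0.34256412 -0.11110355 -0.00308607 -1.13310947  1.98894563]
[ 0.45969433 -0.31350194  0.12029583] [ 0.49620167 -0.90152179  0.629854  ]
```

View pics/z1.png

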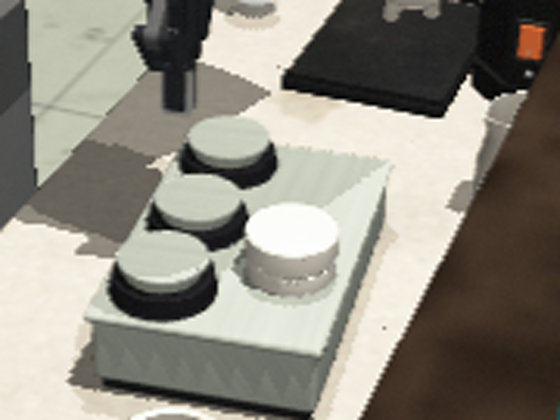

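View pics/wrist1.png

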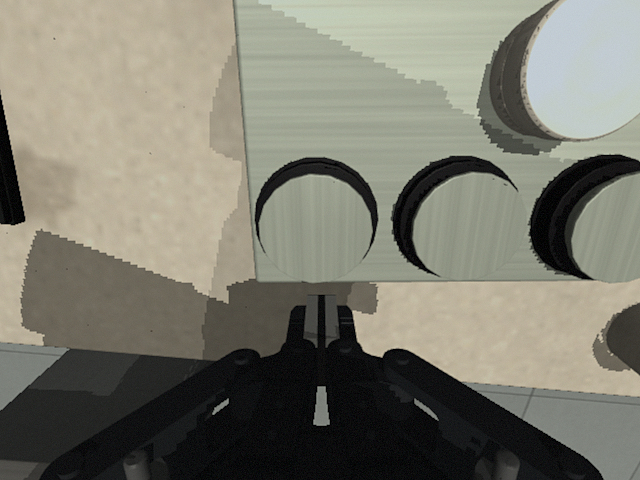

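```bash
python3 - <<'E'
from h import *
for u,v in((316,227),(468,226),(618,228)): print(back('wrist1',u,v,.085).round(4))
p=bot.state()['ee_pos'];print(p)
for z in(.095,.1093): print(z,back('wrist1',322,296,z))
E
```

```text
[ 0.4938 -0.3066  0.085 ]
[ 0.502  -0.3817  0.085 ]
[ 0.5086 -0.4561  0.085 ]
[ 0.45969433 -0.31350194  0.12029583]
0.095 [ 0.46097819 -0.31295456  0.095     ]
0.1093 [ 0.46872871 -0.31218177  0.1093    ]
```

```bash
python3 -m creep '{"travel":[[0.002,0.003,-0.006],[0.003,0.004,-0.011],[0.003,0.004,-0.014],[0.003,0.004,-0.016],[0.003,0.004,-0.017]],"spin":[0,0,0,0,0],"fingers":[-1,-1,-1,-1,-1]}'; python3 -m creep '{"travel":[[0,0,-0.001],[0,0,-0.002],[0,0,-0.003],[0,0,-0.004],[0,0,-0.004]],"spin":[0,0,0,0,0],"fingers":[-1,-1,-1,-1,-1]}'
```

```text
time: 2.7
ee_pos: [0.463, -0.3094, 0.1038]
ee_rot: [0.999, 0.052, -0.001, 0.001]
contact_force: [0.8, -0.2, 0.2]
width: -0.0001
time: 3.12
ee_pos: [0.4629, -0.3093, 0.0996]
ee_rot: [0.999, 0.052, -0.001, 0.0]
contact_force: [-0.1, 0.6, 0.0]
width: -0.0002
```

```bash
for i in 1 2 ; do :; done; python3 -m creep '{"travel":[[0,0,-0.001],[0,0,-0.002],[0,0,-0.002],[0,0,-0.002]],"spin":[0,0,0,0],"fingers":[-1,-1,-1,-1]}'; python3 -m creep '{"travel":[[0,0,-0.001],[0,0,-0.0015],[0,0,-0.0015]],"spin":[0,0,0],"fingers":[-1,-1,-1]}'
```

```text
time: 3.45
ee_pos: [0.4629, -0.3094, 0.0975]
ee_rot: [0.999, 0.052, -0.001, 0.0]
contact_force: [-0.9, 0.8, -0.2]
width: 0.0001
time: 3.7
ee_pos: [0.463, -0.3094, 0.0964]
ee_rot: [0.999, 0.052, -0.001, 0.001]
contact_force: [-1.2, 0.9, 3.0]
width: 0.0001
```

```bash
python3 -m creep '{"travel":[[0,0,-0.0005],[0,0,-0.0008],[0,0,-0.0008]],"spin":[0,0,0],"fingers":[-1,-1,-1]}'
```

```text
time: 3.95
ee_pos: [0.463, -0.3095, 0.0964]
ee_rot: [0.999, 0.052, -0.001, 0.001]
contact_force: [-1.3, 3.0, 5.9]
width: -0.0002
```

```bash
python3 -m creep '{"travel":[[0,0,0.007],[0,0,0.012],[0.003,-0.03,0.012],[0.006,-0.06,0.012],[0.0075,-0.0755,0.012]],"spin":[0,0,0,0,0],"fingers":[-1,-1,-1,-1,-1]}';python3 -m creep '{"travel":[[0,0,0],[0,0,0]],"spin":[0,0],"fingers":[-1,-1]}'
```

```text
time: 4.37
ee_pos: [0.4708, -0.3873, 0.1088]
ee_rot: [0.999, 0.052, -0.001, 0.001]
contact_force: [0.7, -0.0, -0.0]
width: -0.0002
time: 4.53
ee_pos: [0.4707, -0.3882, 0.1087]
ee_rot: [0.999, 0.051, -0.001, 0.001]
contact_force: [0.2, -0.1, 0.2]
width: 0.0002
```

```bash
python3 -m creep '{"travel":[[0,0.002,-0.002],[0,0.004,-0.004],[0,0.004,-0.006],[0,0.004,-0.008],[0,0.004,-0.008]],"spin":[0,0,0,0,0],"fingers":[-1,-1,-1,-1,-1]}';python3 -m creep '{"travel":[[0,0,-0.001],[0,0,-0.002],[0,0,-0.002]],"spin":[0,0,0],"fingers":[-1,-1,-1]}';python3 -m creep '{"travel":[[0,0,-0.001],[0,0,-0.0015],[0,0,-0.0015]],"spin":[0,0,0],"fingers":[-1,-1,-1]}'
```

```text
time: 4.95
ee_pos: [0.4706, -0.3834, 0.1002]
ee_rot: [0.999, 0.051, -0.001, 0.001]
contact_force: [0.5, -0.3, -0.9]
width: 0.0003
time: 5.2
ee_pos: [0.4706, -0.3833, 0.098]
ee_rot: [0.999, 0.051, -0.001, 0.001]
contact_force: [-0.2, -0.1, 0.5]
width: 0.0002
time: 5.45
ee_pos: [0.4705, -0.3833, 0.0964]
ee_rot: [0.999, 0.051, -0.001, 0.001]
contact_force: [-0.1, 0.1, 1.1]
width: 0.0001
```

```bash
python3 -m creep '{"travel":[[0,0,-0.001],[0,0,-0.0015],[0,0,-0.0015]],"spin":[0,0,0],"fingers":[-1,-1,-1]}';python3 -c "
from h import *
snap('side','side2');snap('wrist','wrist2')
a=cv2.imread('pics/side2.png')[215:335,235:395]
b=cv2.imread('pics/wrist2.png')[140:380,160:480]
cv2.imwrite('pics/z2.png',np.hstack([cv2.resize(x,(400,300),interpolation=cv2.INTER_CUBIC) for x in(a,b)]))"
```

```text
time: 5.7
ee_pos: [0.4705, -0.3833, 0.0949]
ee_rot: [0.999, 0.051, -0.001, 0.001]
contact_force: [0.0, 0.2, 0.6]
width: 0.0
```

View pics/z2.png

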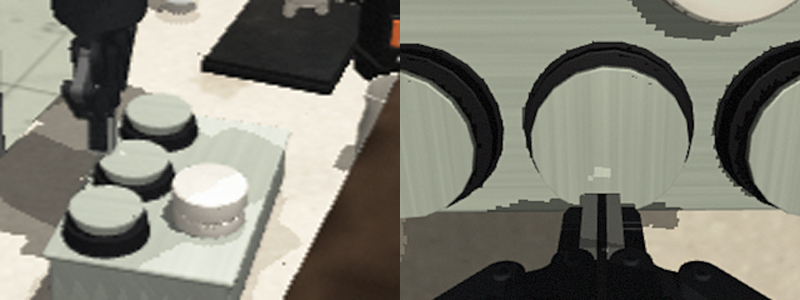

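The tips stand over the near edge of the middle lid (right half, about (603,200)). No clear tilt shows yet, so I keep going down.

```bash
python3 -m creep '{"travel":[[0,0,-0.001],[0,0,-0.0015],[0,0,-0.0015]],"spin":[0,0,0],"fingers":[-1,-1,-1]}';python3 -m creep '{"travel":[[0,0,-0.0008],[0,0,-0.001],[0,0,-0.001]],"spin":[0,0,0],"fingers":[-1,-1,-1]}'
```

```text
time: 6.05
ee_pos: [0.4705, -0.3833, 0.0949]
ee_rot: [0.999, 0.051, -0.001, 0.001]
contact_force: [-2.7, 3.0, 8.6]
width: -0.0001
time: 6.3
ee_pos: [0.4705, -0.3833, 0.0949]
ee_rot: [0.999, 0.052, -0.001, 0.002]
contact_force: [-2.1, 3.0, 6.9]
width: 0.0001
```

```bash
python3 -m creep '{"travel":[[0,0,0.007],[0,0,0.014],[0.003,-0.03,0.014],[0.006,-0.06,0.014],[0.0075,-0.074,0.014]],"spin":[0,0,0,0,0],"fingers":[-1,-1,-1,-1,-1]}';python3 -m creep '{"travel":[[0,0,0],[0,0,0]],"spin":[0,0],"fingers":[-1,-1]}'; python3 -m creep '{"travel":[[0,0,-0.002],[0,0,-0.004],[0,0,-0.006],[0,0,-0.008],[0,0,-0.008]],"spin":[0,0,0,0,0],"fingers":[-1,-1,-1,-1,-1]}';python3 -m creep '{"travel":[[0,0,-0.001],[0,0,-0.002],[0,0,-0.002]],"spin":[0,0,0],"fingers":[-1,-1,-1]}'
```

```text
time: 6.72
ee_pos: [0.4782, -0.46, 0.1094]
ee_rot: [0.999, 0.051, -0.0, 0.002]
contact_force: [0.2, 0.1, -0.1]
width: -0.0
time: 6.88
ee_pos: [0.4781, -0.4609, 0.1092]
ee_rot: [0.999, 0.051, -0.0, 0.002]
contact_force: [-0.5, 1.1, 0.1]
width: -0.0001
time: 7.3
ee_pos: [0.478, -0.4601, 0.1008]
ee_rot: [0.999, 0.051, -0.001, 0.002]
contact_force: [-0.3, -0.1, 0.1]
width: 0.0
time: 7.55
ee_pos: [0.478, -0.4599, 0.0986]
ee_rot: [0.999, 0.051, -0.001, 0.002]
contact_force: [0.5, -0.0, -0.1]
width: -0.0
```

```bash
python3 -m creep '{"travel":[[0,0,-0.001],[0,0,-0.0015],[0,0,-0.0015]],"spin":[0,0,0],"fingers":[-1,-1,-1]}';python3 -m creep '{"travel":[[0,0,-0.001],[0,0,-0.0015],[0,0,-0.0015]],"spin":[0,0,0],"fingers":[-1,-1,-1]}';python3 -m creep '{"travel":[[0,0,-0.001],[0,0,-0.0015],[0,0,-0.0015]],"spin":[0,0,0],"fingers":[-1,-1,-1]}'
```

```text
time: 7.8
ee_pos: [0.4781, -0.46, 0.097]
ee_rot: [0.999, 0.051, -0.001, 0.002]
contact_force: [0.2, 0.3, 0.8]
width: 0.0004
time: 8.05
ee_pos: [0.4781, -0.46, 0.0955]
ee_rot: [0.999, 0.051, -0.0, 0.002]
contact_force: [-0.3, -0.2, 0.6]
width: 0.0001
time: 8.3
ee_pos: [0.4782, -0.4601, 0.094]
ee_rot: [0.999, 0.051, -0.0, 0.002]
contact_force: [0.5, -0.8, 1.3]
width: 0.0001
```

```bash
python3 -m creep '{"travel":[[0,0,-0.001],[0,0,-0.0015],[0,0,-0.0015]],"spin":[0,0,0],"fingers":[-1,-1,-1]}';python3 -c "
from h import *
snap('side','side3');snap('wrist','wrist3')
a=cv2.imread('pics/side3.png')[245:335,245:365]
b=cv2.imread('pics/wrist3.png')[140:380,160:480]
cv2.imwrite('pics/z3.png',np.hstack([cv2.resize(x,(400,300),interpolation=cv2.INTER_CUBIC) for x in(a,b)]));print(bot.state()['contact_force'])"
```

```text
time: 8.55
ee_pos: [0.4784, -0.4602, 0.0934]
ee_rot: [0.999, 0.051, -0.0, 0.003]
contact_force: [-0.2, 1.6, 5.1]
width: 0.0002
[-0.87549518  0.94284058  4.71654152]
```

View pics/z3.png

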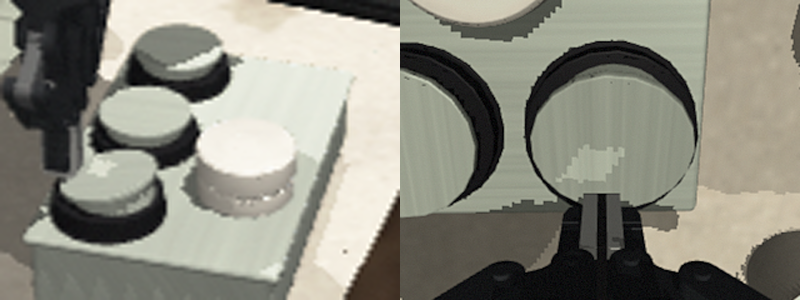

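Lid C (far right) clearly tilts toward the fingers; it's the loose one. Lift, recentre over its middle.

```bash
python3 -m creep '{"travel":[[0,0,0.006],[0,0,0.012],[0,0,0.016],[0.01,0,0.016],[0.02,-0.001,0.016]],"spin":[0,0,0,0,0],"fingers":[-1,-1,-1,-1,-1]}';python3 -m creep '{"travel":[[0.005,0,0],[0.009,0,0],[0.009,0,0],[0.009,0,0]],"spin":[0,0,0,0],"fingers":[-1,-1,-1,-1]}';python3 -c "
from h import *
snap('wrist','wrist4');snap('side','side4')
a=cv2.imread('pics/side4.png')[245:335,245:365]
b=cv2.imread('pics/wrist4.png')[140:380,160:480]
cv2.imwrite('pics/z4.png',np.hstack([cv2.resize(x,(400,300),interpolation=cv2.INTER_CUBIC) for x in(a,b)]));print(bot.state()['contact_force'])"
```

```text
time: 9.07
ee_pos: [0.4989, -0.4613, 0.1101]
ee_rot: [0.999, 0.051, 0.0, 0.003]
contact_force: [-0.7, -0.9, -0.2]
width: 0.0001
time: 9.4
ee_pos: [0.508, -0.4611, 0.1096]
ee_rot: [0.999, 0.051, 0.0, 0.003]
contact_force: [-0.6, 0.2, 0.0]
width: -0.0002
[ 0.32688908 -0.27058427 -0.51641421]
```

View pics/z4.png

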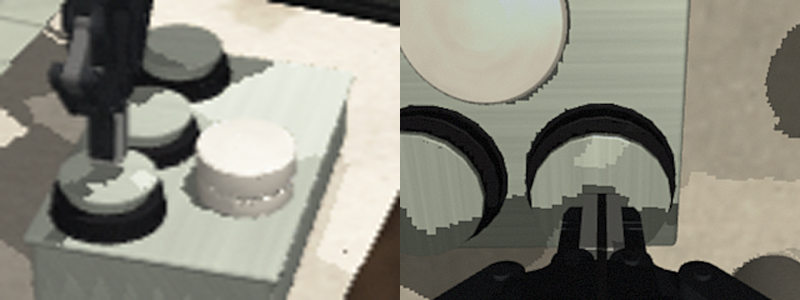

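```bash
python3 -m creep '{"travel":[[0,0,-0.003],[0,0,-0.006],[0,0,-0.008],[0,0,-0.01],[0,0,-0.01]],"spin":[0,0,0,0,0],"fingers":[-1,-1,-1,-1,-1]}';python3 -m creep '{"travel":[[0,0,-0.001],[0,0,-0.002],[0,0,-0.003],[0,0,-0.003]],"spin":[0,0,0,0],"fingers":[-1,-1,-1,-1]}';python3 -m creep '{"travel":[[0,0,-0.001],[0,0,-0.002],[0,0,-0.002]],"spin":[0,0,0],"fingers":[-1,-1,-1]}'
```

```text
time: 9.92
ee_pos: [0.5073, -0.4611, 0.0992]
ee_rot: [0.999, 0.051, -0.0, 0.002]
contact_force: [0.3, 0.4, -1.0]
width: -0.0
time: 10.25
ee_pos: [0.5074, -0.4613, 0.0976]
ee_rot: [0.999, 0.051, 0.0, 0.003]
contact_force: [-1.6, 0.9, 4.9]
width: 0.0001
time: 10.5
ee_pos: [0.5074, -0.4613, 0.0967]
ee_rot: [0.999, 0.051, 0.0, 0.003]
contact_force: [-1.6, 3.2, 5.9]
width: -0.0004
```

```bash
C() { :; }; python3 -m creep '{"travel":[[0,0,-0.001],[0,0,-0.002],[0,0,-0.003],[0,0,-0.003]],"spin":[0,0,0,0],"fingers":[-1,-1,-1,-1]}';python3 -m creep '{"travel":[[0,0,-0.001],[0,0,-0.002],[0,0,-0.003],[0,0,-0.003]],"spin":[0,0,0,0],"fingers":[-1,-1,-1,-1]}';python3 -m creep '{"travel":[[0,0,-0.001],[0,0,-0.002],[0,0,-0.003],[0,0,-0.003]],"spin":[0,0,0,0],"fingers":[-1,-1,-1,-1]}'
```

```text
time: 10.83
ee_pos: [0.5074, -0.4612, 0.0947]
ee_rot: [0.999, 0.051, 0.001, 0.003]
contact_force: [-1.7, 3.0, 6.4]
width: -0.0001
time: 11.17
ee_pos: [0.5074, -0.4613, 0.0929]
ee_rot: [0.999, 0.051, 0.001, 0.004]
contact_force: [-1.3, 2.1, 5.2]
width: -0.0002
time: 11.5
ee_pos: [0.5075, -0.4613, 0.0926]
ee_rot: [0.999, 0.052, 0.001, 0.005]
contact_force: [-4.0, 4.9, 12.3]
width: 0.0002
```

```bash
python3 -m creep '{"travel":[[0,0,-0.002],[0,0,-0.004],[0,0,-0.004],[0,0,-0.004]],"spin":[0,0,0,0],"fingers":[-1,-1,-1,-1]}';python3 -m creep '{"travel":[[0,0,-0.002],[0,0,-0.004],[0,0,-0.005],[0,0,-0.005]],"spin":[0,0,0,0],"fingers":[-1,-1,-1,-1]}'
```

```text
time: 11.83
ee_pos: [0.5075, -0.4614, 0.0925]
ee_rot: [0.999, 0.052, 0.002, 0.006]
contact_force: [-5.5, 6.7, 17.3]
width: 0.0003
time: 12.17
ee_pos: [0.5077, -0.4615, 0.0924]
ee_rot: [0.999, 0.053, 0.003, 0.007]
contact_force: [-5.9, 9.8, 21.2]
width: 0.0003
```

```bash
python3 -m creep '{"travel":[[0,0,0.01],[0,0,0.03],[0,0,0.06],[0,0,0.09],[0,0,0.12]],"spin":[0,0,0,0,0],"fingers":[-1,-1,-1,-1,-1]}';python3 -m creep '{"travel":[[-0.03,0.02,0.02],[-0.06,0.05,0.04],[-0.08,0.08,0.04],[-0.1,0.11,0.04],[-0.1,0.11,0.04]],"spin":[0,0,0,0,0],"fingers":[-1,-1,-1,-1,-1]}';python3 -c "
from h import *
snap('wrist','wrist5');snap('side','side5');snap('top','top5')
b=cv2.imread('pics/side0.png')[245:335,245:365]
a=cv2.imread('pics/side5.png')[245:335,245:365]
cv2.imwrite('pics/z5.png',np.hstack([cv2.resize(x,(400,300),interpolation=cv2.INTER_CUBIC) for x in(b,a)]));print(bot.state()['contact_force'])"
```

```text
time: 12.58
ee_pos: [0.5075, -0.4614, 0.2135]
ee_rot: [0.999, 0.053, 0.003, 0.007]
contact_force: [0.2, -0.3, 0.6]
width: 0.0001
time: 13.0
ee_pos: [0.4036, -0.3474, 0.2542]
ee_rot: [0.999, 0.053, 0.003, 0.006]
contact_force: [-0.2, -0.2, 0.1]
width: -0.0001
[ 0.05319798 -0.02586031 -0.10806174]
```

View pics/z5.png

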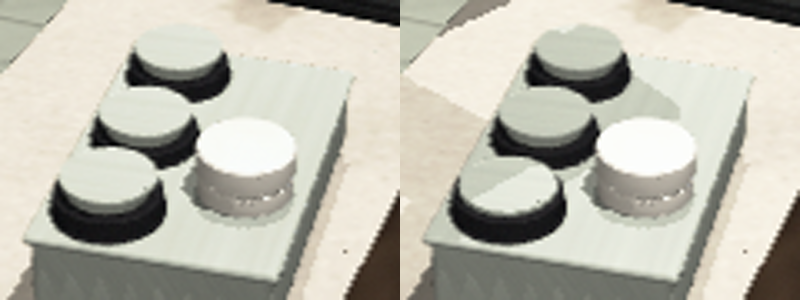

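The before and after views show lid C lower (its top edge went from row 147 to about 156) and level. The leveller is in the same place, and the arm is clear of everything.

```bash
python3 -c "
from station import bot
print(bot.finish_job())"
```

```text
the job is handed in; nothing more can be done
None
```

The unseated lid was the one farthest along the caddy's row (at x = +78 mm). I pushed it down at its middle to its stop, and handed the job in at about 13 s.

- **Finding it:** I pressed the near edge of all three lids with the closed fingertips. The lids at x = -78 and 0 mm held still at about 6 N and 7–9 N. The third gave way at about 1 N, and the picture showed it clearly tilted toward the fingers.
- **Seating it:** At its middle the lid slid about 5.5 mm, against roughly 5–6 N. It then stopped hard and did not move further up to 21 N, slightly over the 12–20 N given.
- **Last checks:** The side view shows the lid lower and level, with the other two lids and the leveller where they were. The robot was touching nothing.
- **Not checked:** I did not press the lid's edge again after seating it. I also did not closely compare the cup, glass and pitcher before and after, but the arm did not go near them.

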